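# Probe the loudspeaker crossover terminals

### The job

Take the green cordless tester from its rest and gently press its spring tip onto the brass top of the red terminal on the loudspeaker crossover board, then the yellow one, then the blue one, staying about half a second on each. Never touch the black terminal with the tester, and leave the screwdriver and the roll of tape beside it where they lie. Finally hang the tester back in its rest, upright with its flange lying on both prongs, and let go.

Things in the scene. Friction and masses are not known exactly. Their poses are not given: they have to be found in the camera images.
- tester_grip (a point): cordless tester hanging upright in its rest: green square handle 20 x 20 x 60 mm tall, faces square to its x and y, on a black flange 36 (x) x 44 (y) x 6 mm; 130 g with its pin. This point is on the handle's axis 4 mm above mid-height (a flat white button on top is 4 mm high), 40 mm above the flange's underside; z up along the handle. Grip it here from above, on either pair of faces
- tester_tip (a point): the rounded end of the tester's brass tip pin (5 mm across), 115 mm below tester_grip on the handle's axis while the pin is out; it moves with the pin. Between flange and pin is a round steel shank 12 mm across, reaching 45 mm below the flange's underside
- plunger (a joint): how far the tester's sprung tip pin is pushed in, m: 0 fully out, 0.008 the stop. The spring pushes with about 0.8 N at 0 and 4 N at 0.008 (400 N/m); half-way in is a good gentle touch
- rest_seat (a point): where the tester hangs: middle of the slot of its fixed rest, level with the prongs' upper faces, 100 mm above the table. Hung, the flange's underside lies on the prongs, tester_grip 40 mm above this point. The slot, 20 mm wide (y), is open above and at its -x end; z is up
- rest: fixed tool rest: steel foot 110 x 100 x 12 mm, grey post 60 mm wide and 100 mm tall at its +x side, two level aluminium prongs 16 mm wide pointing to -x, roughly to the robot. Lips 6 mm high at their free ends (34 mm to -x of rest_seat; the post is 34 mm to +x) keep the flange on: lift the tester straight up 15 mm or more to take it. Origin at the centre of the underside
- red_top (a point): fixed terminal post on the crossover board: a red plastic cylinder 28 mm across with a flat brass contact disc 16 mm across on its top. This point is the centre of the disc's upper face, 50 mm above the table; z is up. The four posts stand at the corners of a rectangle 90 x 132 mm on the board; which colour stands at which corner changes. Touch first
- yellow_top (a point): fixed terminal post on the crossover board: a yellow plastic cylinder 28 mm across with a flat brass contact disc 16 mm across on its top. This point is the centre of the disc's upper face, 50 mm above the table; z is up. The four posts stand at the corners of a rectangle 90 x 132 mm on the board; which colour stands at which corner changes. Touch second
- blue_top (a point): fixed terminal post on the crossover board: a blue plastic cylinder 28 mm across with a flat brass contact disc 16 mm across on its top. This point is the centre of the disc's upper face, 50 mm above the table; z is up. The four posts stand at the corners of a rectangle 90 x 132 mm on the board; which colour stands at which corner changes. Touch third
- black_top (a point): fixed terminal post on the crossover board: a black plastic cylinder 28 mm across with a flat brass contact disc 16 mm across on its top. This point is the centre of the disc's upper face, 50 mm above the table; z is up. The four posts stand at the corners of a rectangle 90 x 132 mm on the board; which colour stands at which corner changes. Not to be touched with the tester
- board: crossover board, fixed: wooden base 170 mm (x) by 220 mm (y) with a green circuit board on it, its top 22 mm above the table, carrying two copper coils, two capacitors and a white resistor, all lower than the terminals' tops. Origin at the centre of the underside. It and the rest change places between the left and the right side of the bench
- screwdriver_grip (a point): orange-handled screwdriver lying on the bench between the board and the rest, to be left alone; point in its handle
- tape_center (a point): brown roll of tape, 90 mm across and 24 mm high, to be left alone; its centre
Things that resemble listed ones, but are neither listed nor needed, are in the scene too. There is more than one size of the part that bears tester_grip; the job needs the smallest.

How it is judged:
By the outcome, as a careful person would: the job done as asked, in the order asked, and still so for the second after the job is handed in, with the robot touching nothing.
It also fails if it takes over 58 s, if anything falls off the work surface, if the arm or the gripper's body presses on something with over 40 N, if the wrist force passes 120 N, or if a joint passes its speed limit or range.

### The arm

A 7-joint arm with a two-finger parallel gripper is mounted at the origin on the work surface. World frame = base frame: x ahead of the robot, y to its left, z up, the work surface at z = 0. Lengths are in m, angles in rad, forces in N, time in s.
With the tool pointing down it reaches from about 0.425 to 0.925 m from the base axis. Payload 6.8 kg.
Tool frame: the origin (TCP) lies at the very end of the fingers, on their centre line; the grasp point (between the pads) lies 19 mm behind it (bot.grasp_offset is the distance from the TCP to the grasp point, in m); z points along the fingers, y is the direction in which the jaws open and shut (so a half turn about z gives the same grasp; the last joint's range is limited). The gripper opens to 85 mm and grips with 20 to 120 N. Pads are 22 mm wide; open, the fingers measure 114 mm over their backs; the gripper's body (76 mm by 85 mm) begins 54 mm behind the grasp point. The pads swing forward as they close: fully open they stand 13 mm farther back than shut.
Start: joints at [-1.21, 0.477, 0.022, 1.555, -0.011, 1.109, -0.083], TCP at [0.305, 0.602, 0.231] pointing down, gripper open.
Joint ranges: [-2.96, 2.96], [-0.34, 2.1], [-1.41, 1.46], [0.24, 2.44], [-1.37, 4.51], [0.17, 1.92], [-2.96, 2.96]. Speed limits (rad/s): [2.39, 2.39, 3.14, 3.14, 3.14, 3.14, 3.14].

### API

Orientations are given as a unit quaternion [w, x, y, z].
In Python, from station import monitor, cams, bot, finder gives the robot as it stands.
- The arm moves only by the tool jog_arm, never from a script. Its argument "plan" is a list of rows, each an object of numbers: "x", "y", "z": the shift along the tool's x, y, z as a fraction of full scale; "wx", "wy", "wz": the turn, a rotation vector about the tool's x, y, z as a fraction of full scale. A call has 1 to 12 rows; each row is the pose to reach, as a shift and turn from the pose measured when the call began, along the tool's axes at that moment, turning the shorter way round; what a row does not reach only later rows make up. Full scale, the value 1, is 20 cm for a shift and 180 degrees for a turn. A row lasts 1/12 s, in which the tool goes at most 41.7 mm and 7.16 degrees, less where a joint would pass 70% of its speed; a pose out of reach is approached as far as the arm can. A call with a number of a shift or a turn outside -1 to 1 is refused whole. A call with a gripper value outside its range is refused whole. "hand" is the opening, from -1 (shut) to 1 (fully open), set as the call begins (left out, the last holds). The fingers move at their own pace and stop on an object; "grip_force" is the grip in N (left out, the last holds). Time passes only in rows, so rows that repeat a pose let the fingers close. It gives the time, the measured TCP pose, the force and the opening at its end, in the units of the state.
- monitor.get_obs(): the state, without advancing time (a new reading comes with each control period).
- cams.read_camera(name): name is "side" or "top" or "wrist"; returns the picture (480x640x3 uint8, red, green, blue); there is no depth.
- cams.get_calibration(name): a dict with "fx", "fy", "cx", "cy" (pixels), "extrinsics" (4x4, takes a point from world to camera coordinates). Camera axes: x right, y down, z forward; pixel columns grow to the right and rows downward; lengths in m; the calibration is good to about 2 mm. A picture is of the moment at which its call begins: read the wrist's pose just before it. get_calibration takes no time and is no camera call; for the wrist camera it gives the pose at the moment of the call.
- bot.hand_in(): hands the job in, once; it reports no verdict.
Trained networks look in the newest picture that a camera, given by its name, has taken for a name from the list of things; names that differ only in an ending like _2 or _b are one class to them, and where a whole thing is asked for, a point or a joint stands for the part that bears it (a point fixed in the world has none). Each returns a list of dicts, best first, with "confidence" (0 to 1); they miss things now and then, are a little off and sometimes report something else, mostly with a low value. They report only what shows in the picture. A call takes as long as a camera call. They do not tell look-alikes from the thing itself.
- finder.find_in(camera, target): "bbox" ([left, top, width, height] in pixels, round what is visible of it).
- finder.place_of(camera, target): "location" ([column, row] in pixels: a listed point, or the origin of a listed thing).
The state is a dict: "t": time; "q": joint angles; "joint_vel": joint speeds; "joint_torque": joint torques, N m; "eef_pos": TCP position; "tool_rot": TCP orientation; "contact_force": force on the tool from outside, world axes, zero at the start; "torque": the same for the moment, N m; "gripper_width": opening from 0.0 (shut) to 1.0 (fully open).
Only numpy, scipy, OpenCV 4.12 (cv2) and the standard library are available. Lean on these libraries where they do the work, as an engineer would, in place of code of your own. Each camera call takes 0.05 s, during which the arm holds its last target. There are 200 camera calls.

## Working session

There is one attempt and no reset: what is moved stays moved. The work goes in short steps, Python scripts to look and compute and a tool call to move; the robot and the scene stay as the last step left them, time stands still between calls to the robot, and variables do not carry over. Pictures are saved under pics/ and viewed, about 8 in all and at most 12, crops included, and the job is handed in when it is done.

Besides the shell and the picture viewer there is one more tool, called after "Call:" as name(argument=value, ...), one argument or row to a line, values as JSON. jog_arm: Moves the arm, as the interface text tells. Shift numbers are shares of 20 cm and turn numbers shares of 180 degrees, none past 1 either way. Its arguments: {"type":"object","properties":{"plan":{"type":"array","items":{"type":"object","properties":{"x":{"type":"number","minimum":-1,"maximum":1},"y":{"type":"number","minimum":-1,"maximum":1},"z":{"type":"number","minimum":-1,"maximum":1},"wx":{"type":"number","minimum":-1,"maximum":1},"wy":{"type":"number","minimum":-1,"maximum":1},"wz":{"type":"number","minimum":-1,"maximum":1}}}},"hand":{"type":"number"},"grip_force":{"type":"number"}},"required":["plan"]}

```bash
mkdir -p pics; ls; python3 - <<'E'
from station import monitor, cams, bot, finder
import cv2,numpy as np
o=monitor.get_obs();print(o)
for c in ["top","side"]:
    im=cams.read_camera(c);cv2.imwrite(f"pics/{c}0.png",im[:,:,::-1])
    k=cams.get_calibration(c);print(c,k["fx"],k["cx"],k["cy"],np.round(k["extrinsics"],3).tolist())
    for n in ["tester_grip","tester_tip","rest_seat","red_top","yellow_top","blue_top","black_top","screwdriver_grip","tape_center"]:
        print(n,[(np.round(d["location"],1).tolist(),round(d["confidence"],2)) for d in finder.place_of(c,n)][:4])
E
```

```text
pics
{'t': 0.0, 'q': array([-1.21009262,  0.47780426,  0.02237279,  1.5564643 , -0.01147689,
        1.10929264, -0.0830891 ]), 'joint_vel': array([-0.00102418,  0.00145384, -0.00204931,  0.00099988,  0.00120695,
       -0.00066597,  0.0001263 ]), 'joint_torque': array([ 7.69035742e-04, -5.96472037e+01,  1.60818145e+00, -2.81189364e+01,
        1.25370894e-02,  9.39666963e-03, -9.69711692e-06]), 'eef_pos': array([0.30474693, 0.60162272, 0.23031815]), 'tool_rot': array([-1.28653215e-04,  2.32254662e-01,  9.72654577e-01, -9.10978541e-04]), 'contact_force': array([-0.36335998, -0.68656753,  0.26078095]), 'torque': array([ 0.04246357, -0.0039605 , -0.00716447]), 'gripper_width': 0.9999445310343911}
top 446.26047858749206 317.9097617277915 235.87116862831843 [[-0.03, -0.999, -0.013, -0.029], [-0.994, 0.031, -0.108, 0.561], [0.108, 0.01, -0.994, 0.769], [0.0, 0.0, 0.0, 1.0]]
tester_grip [([519.2, 242.4], 0.89), ([431.9, 240.1], 0.73), ([188.1, 223.5], 0.66), ([473.8, 318.1], 0.61)]
tester_tip [([416.6, 245.6], 0.58)]
rest_seat [([427.4, 241.8], 0.7)]
red_top [([201.5, 273.7], 0.8)]
yellow_top [([188.8, 222.8], 0.83)]
blue_top [([114.6, 237.5], 0.77)]
black_top [([123.1, 287.4], 0.61)]
screwdriver_grip [([290.5, 293.9], 0.95)]
tape_center [([304.0, 166.8], 0.93)]
side 489.4798683051075 314.54004778314396 237.78436477582562 [[-0.969, -0.247, -0.007, 0.55], [-0.133, 0.545, -0.828, 0.204], [0.208, -0.801, -0.561, 0.713], [0.0, 0.0, 0.0, 1.0]]
tester_grip [([370.4, 144.0], 0.68), ([359.5, 180.8], 0.6)]
tester_tip [([419.6, 236.2], 0.6), ([355.7, 233.7], 0.42)]
rest_seat [([357.8, 200.9], 0.63)]
red_top [([331.2, 374.1], 0.69)]
yellow_top [([356.0, 240.3], 0.69), ([357.7, 234.8], 0.66), ([267.4, 372.1], 0.56)]
blue_top [([246.5, 464.0], 0.82)]
black_top [([331.3, 469.9], 0.91)]
screwdriver_grip [([379.6, 319.3], 0.6)]
tape_center [([249.2, 291.1], 0.62)]
```

View pics/top0.png

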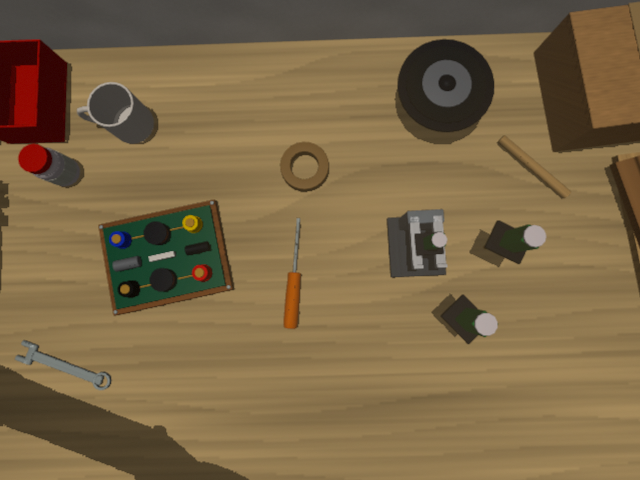

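View pics/side0.png

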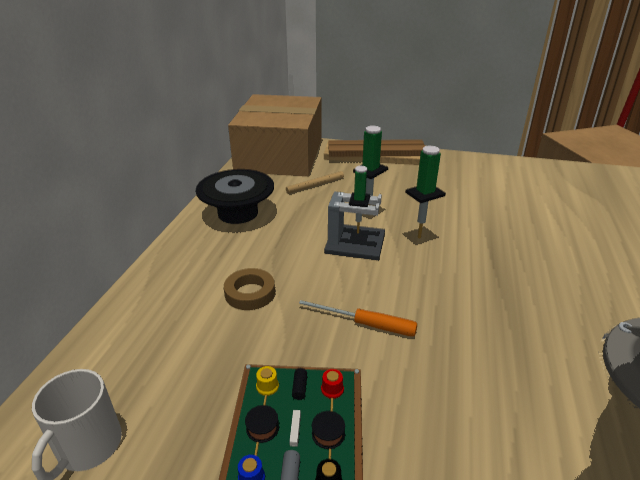

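The top view shows the board at left (about 165,258), with terminals blue (120,240), yellow (191,223), red (201,273) and black (127,289). The rest at right (420,243) holds the small tester, with its button at (439,240). Two bigger look-alikes stand at about (515,240) and (470,318). The side view agrees with this.

```bash
cat > h.py <<'E'
from station import monitor, cams, bot, finder
import cv2,numpy as np
from scipy.spatial.transform import Rotation as R
def ray(k,px,z):
    E=np.array(k["extrinsics"]);c=-E[:3,:3].T@E[:3,3]
    d=E[:3,:3].T@np.array([(px[0]-k["cx"])/k["fx"],(px[1]-k["cy"])/k["fy"],1])
    return c+d*(z-c[2])/d[2]
def proj(k,p):
    E=np.array(k["extrinsics"]);v=E[:3,:3]@p+E[:3,3];return np.array([k["fx"]*v[0]/v[2]+k["cx"],k["fy"]*v[1]/v[2]+k["cy"]])
def rot(o): q=o["tool_rot"];return R.from_quat([q[1],q[2],q[3],q[0]])
def go(p,yaw=None):
    """fractions to reach TCP p, tool down with jaw axis (y) at world angle yaw (mod pi)"""
    o=monitor.get_obs();r=rot(o);d=r.inv().apply(np.array(p)-o["eef_pos"])/.2
    best=None
    if yaw is not None:
        for a in (yaw,yaw+np.pi):
            y=np.array([np.cos(a),np.sin(a),0]);z=np.array([0,0,-1.]);x=np.cross(y,z)
            w=(r.inv()*R.from_matrix(np.c_[x,y,z])).as_rotvec()/np.pi
            print("  w",np.round(w,4))
    print("  d",np.round(d,4),"tcp",np.round(o["eef_pos"],4),"yawY",np.degrees(np.arctan2(*r.apply([0,1,0])[1::-1])).round(2),"zax",np.round(r.apply([0,0,1]),4),"t",o["t"],"F",np.round(o["contact_force"],1))
def fitboard(P):
    """P dict color->xy; rectangle fit, tries both orientations; returns fitted"""
    names=list(P);A=np.array([P[n][:2] for n in names]);m=A.mean(0);out=None
    ang=np.arctan2(*(A-m).T[::-1]);order=np.argsort(ang)
    for w,h in((90,132),(132,90)):
        C=np.array([[-w,-h],[w,-h],[w,h],[-w,h]])/2e3
        B=(A-m)[order];U,S,V=np.linalg.svd(C.T@B);D=np.diag([1,np.linalg.det(U@V)]);Q=U@D@V
        e=np.abs(C@Q-B).max()
        if out is None or e<out[0]: out=(e,{names[i]:(C@Q)[j]+m for j,i in enumerate(order)},np.degrees(np.arctan2(Q[0,1],Q[0,0])))
    return out
E
python3 - <<'E'
from h import *
k=cams.get_calibration("top")
P={"red":(201.5,273.7),"yellow":(188.8,222.8),"blue":(114.6,237.5),"black":(123.1,287.4)}
W={n:ray(k,p,.05) for n,p in P.items()}
print(W);print(fitboard(W))
W={n:ray(k,p,.05) for n,p in {"red":(201.5,271.5),"yellow":(190.5,222.8),"blue":(117,239.5),"black":(125,289)}.items()}
print(fitboard(W))
print("seat",ray(k,(427.4,241.8),.1),"grip",ray(k,(431.9,240.1),.14),"btn",ray(k,(439.5,240.3),.17))
s=cams.get_calibration("side");print("side",ray(s,(357.8,200.9),.1),ray(s,(359.5,180.8),.14))
im=cv2.imread("pics/top0.png");cv2.imwrite("pics/c1.png",cv2.resize(im[190:300,370:520],None,fx=5,fy=5,interpolation=3))
p=np.array([*ray(k,(439.5,240.3),.17)[:2],.28]);go(p,np.pi/2)
print(k["extrinsics"])
E
```

```text
{'red': array([0.49764197, 0.15802324, 0.05      ]), 'yellow': array([0.58757492, 0.18030268, 0.05      ]), 'blue': array([0.56561699, 0.3110443 , 0.05      ]), 'black': array([0.47802091, 0.294497  , 0.05      ])}
(np.float64(0.005165658590017941), {'red': array([0.49928382, 0.1631889 ]), 'yellow': array([0.58793242, 0.17872675]), 'blue': array([0.56514358, 0.30874471]), 'black': array([0.47649497, 0.29320686])}, np.float64(9.941512384902074))
(np.float64(0.0018760574903373128), {'red': array([0.50024228, 0.159792  ]), 'yellow': array([0.58851555, 0.17733708]), 'blue': array([0.56278277, 0.30680455]), 'black': array([0.4745095 , 0.28925947])}, np.float64(11.241529631232687))
seat [ 0.53677964 -0.22418656  0.1       ] grip [ 0.53568606 -0.22182205  0.14      ] btn [ 0.53231589 -0.22556808  0.17      ]
side [ 0.53685932 -0.2218697   0.1       ] [ 0.53656919 -0.22893727  0.14      ]
  w [ 0.     -0.     -0.1492]
  w [-0.     -0.      0.8508]
  d [-2.8842 -3.1787 -0.2436] tcp [0.3049 0.6022 0.2313] yawY 63.14 zax [-0.  0. -1.] t 1.0 F [-0.8  0.3 -0.7]
[[-0.02956352 -0.999474   -0.01333158 -0.02883362]
 [-0.99372286  0.03082782 -0.10753844  0.56071559]
 [ 0.10789286  0.01006869 -0.99411154  0.76937994]
 [ 0.          0.          0.          1.        ]]
```

View pics/c1.png

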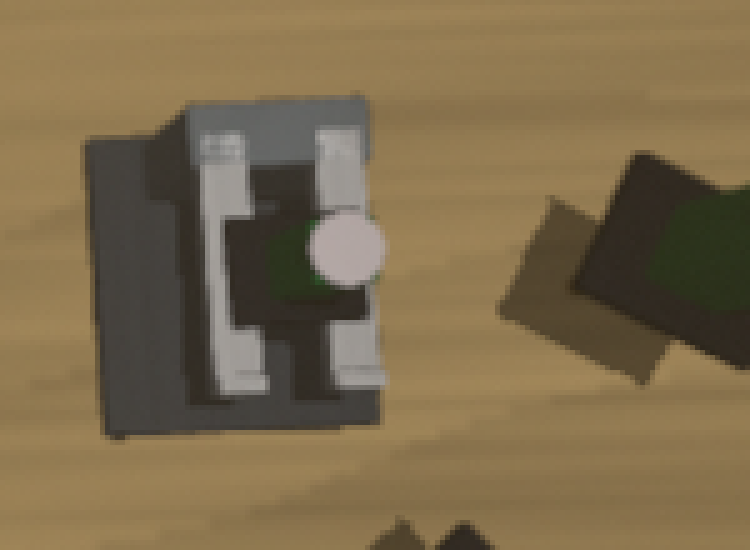

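Call:
jog_arm(
  plan=[
    {"x": -0.95, "y": -1, "z": -0.3, "wz": -0.16},
    {"x": -0.95, "y": -1, "z": -0.3, "wz": -0.16},
    {"x": -0.95, "y": -1, "z": -0.3, "wz": -0.16},
    {"x": -0.95, "y": -1, "z": -0.3, "wz": -0.16},
    {"x": -0.95, "y": -1, "z": -0.3, "wz": -0.16},
    {"x": -0.95, "y": -1, "z": -0.3, "wz": -0.16},
    {"x": -0.95, "y": -1, "z": -0.3, "wz": -0.16},
    {"x": -0.95, "y": -1, "z": -0.3, "wz": -0.16},
  ],
  hand=1,
)

```text
invalid input at $.plan[0]: expected keys x, y, z, wx, wy, wz
```

```bash
python3 - <<'E'
from h import *
go([.533,-.224,.3],np.radians(92));print(monitor.get_obs()["q"])
E
```

```text
w [ 0.     -0.     -0.1603]
  w [-0.     -0.      0.8397]
  d [-2.8837 -3.1702 -0.3436] tcp [0.3049 0.6022 0.2313] yawY 63.14 zax [-0.  0. -1.] t 1.0 F [-0.8  0.3 -0.7]
[-1.21014554  0.47700462  0.02238891  1.55540821 -0.01149634  1.10928849
 -0.08312157]
```

All six keys are needed in each row.

Call:
jog_arm(
  plan=[
    {"x": -0.95, "y": -1, "z": -0.3, "wx": 0, "wy": 0, "wz": -0.16},
    {"x": -0.95, "y": -1, "z": -0.3, "wx": 0, "wy": 0, "wz": -0.16},
    {"x": -0.95, "y": -1, "z": -0.3, "wx": 0, "wy": 0, "wz": -0.16},
    {"x": -0.95, "y": -1, "z": -0.3, "wx": 0, "wy": 0, "wz": -0.16},
    {"x": -0.95, "y": -1, "z": -0.3, "wx": 0, "wy": 0, "wz": -0.16},
    {"x": -0.95, "y": -1, "z": -0.3, "wx": 0, "wy": 0, "wz": -0.16},
    {"x": -0.95, "y": -1, "z": -0.3, "wx": 0, "wy": 0, "wz": -0.16},
    {"x": -0.95, "y": -1, "z": -0.3, "wx": 0, "wy": 0, "wz": -0.16},
  ],
  hand=1,
)

```text
t: 1.67
eef_pos: [0.3878, 0.3312, 0.2932]
tool_rot: [0.002, -0.012, 1.0, -0.0]
contact_force: [0.3, 0.1, -0.7]
gripper_width: 1.002
```

```bash
python3 - <<'E'
from h import *
go([.533,-.224,.3],np.radians(92));print(monitor.get_obs()["q"])
k=cams.get_calibration("wrist");E=k["extrinsics"];print(-E[:3,:3].T@E[:3,3],E[2,:3],k["fx"])
E
```

```text
w [-0.0002  0.001  -0.0035]
  w [1.500e-03 4.000e-04 9.965e-01]
  d [-0.6592 -2.7924 -0.0302] tcp [0.3878 0.3312 0.2932] yawY 91.37 zax [ 3.e-03 -6.e-04 -1.e+00] t 1.6667 F [ 0.3  0.1 -0.7]
[-8.40641291e-01  1.45540211e-01  1.09410356e-02  1.86937246e+00
  1.21832265e-03  1.12510887e+00  7.64452138e-01]
[0.31768788 0.32989848 0.43490445] [ 0.2775178   0.00577662 -0.96070313] 367.0124870912406
```

Call:
jog_arm(
  plan=[
    {"x": -0.6, "y": -0.48, "z": 0, "wx": 0, "wy": 0, "wz": 0},
    {"x": -0.6, "y": -0.48, "z": 0, "wx": 0, "wy": 0, "wz": 0},
    {"x": -0.6, "y": -0.48, "z": 0, "wx": 0, "wy": 0, "wz": 0},
    {"x": -0.6, "y": -0.48, "z": 0, "wx": 0, "wy": 0, "wz": 0},
    {"x": -0.6, "y": -0.48, "z": 0, "wx": 0, "wy": 0, "wz": 0},
    {"x": -0.6, "y": -0.48, "z": 0, "wx": 0, "wy": 0, "wz": 0},
  ],
)

```text
t: 2.17
eef_pos: [0.5116, 0.2362, 0.2935]
tool_rot: [0.002, -0.01, 1.0, -0.001]
contact_force: [-0.2, -0.3, 0.5]
gripper_width: 1.008
```

```bash
cat > board.py <<'E'
from h import *
import sys
k=cams.get_calibration("wrist");im=cams.read_camera("wrist");cv2.imwrite(sys.argv[1],im[:,:,::-1])
W={}
for n in ["red","yellow","blue","black"]:
    l=finder.place_of("wrist",n+"_top");print(n,[(np.round(d["location"],1).tolist(),round(d["confidence"],2)) for d in l][:3])
    if l:W[n]=ray(k,l[0]["location"],.05);print(W[n])
if len(W)==4: print(fitboard(W))
E
python3 board.py pics/w1.png
```

```text
red [([249.4, 190.1], 0.72)]
[0.49936996 0.16323347 0.05      ]
yellow [([267.4, 270.2], 0.94)]
[0.588835   0.18035697 0.05      ]
blue [([381.9, 249.6], 0.57), ([249.0, 188.7], 0.18)]
[0.5622375  0.30683561 0.05      ]
black [([370.6, 171.9], 0.88), ([382.7, 248.7], 0.44)]
[0.47809383 0.28950034 0.05      ]
(np.float64(0.0026139663756694215), {'red': array([0.5004077 , 0.16167104]), 'yellow': array([0.58878828, 0.1786673 ]), 'blue': array([0.56386044, 0.30829215]), 'black': array([0.47547986, 0.2912959 ])}, np.float64(10.885520889086537))
```

View pics/w1.png

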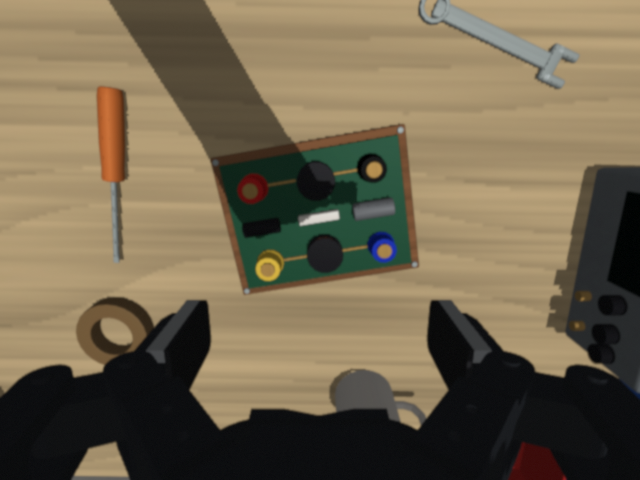

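Discs appear at red (250,190), yellow (268,269), blue (384,250) and black (374,169). This agrees with the top-camera fit to about 2 mm. Next I move over to the rest.

Call:
jog_arm(
  plan=[
    {"x": 0, "y": -1, "z": 0, "wx": 0, "wy": 0, "wz": 0},
    {"x": 0, "y": -1, "z": 0, "wx": 0, "wy": 0, "wz": 0},
    {"x": 0, "y": -1, "z": 0, "wx": 0, "wy": 0, "wz": 0},
    {"x": 0, "y": -1, "z": 0, "wx": 0, "wy": 0, "wz": 0},
    {"x": 0, "y": -1, "z": 0, "wx": 0, "wy": 0, "wz": 0},
  ],
)

```text
t: 2.83
eef_pos: [0.5137, 0.037, 0.294]
tool_rot: [0.002, -0.013, 1.0, -0.0]
contact_force: [-0.5, 0.1, 0.3]
gripper_width: 1.002
```

Call:
jog_arm(
  plan=[
    {"x": -0.1, "y": -1, "z": 0, "wx": 0, "wy": 0, "wz": 0},
    {"x": -0.1, "y": -1, "z": 0, "wx": 0, "wy": 0, "wz": 0},
    {"x": -0.1, "y": -1, "z": 0, "wx": 0, "wy": 0, "wz": 0},
    {"x": -0.1, "y": -1, "z": 0, "wx": 0, "wy": 0, "wz": 0},
    {"x": -0.1, "y": -1, "z": 0, "wx": 0, "wy": 0, "wz": 0},
  ],
)

```text
t: 3.25
eef_pos: [0.5388, -0.164, 0.2946]
tool_rot: [0.002, -0.014, 1.0, -0.0]
contact_force: [0.2, 0.6, 0.4]
gripper_width: 0.999
```

Call:
jog_arm(
  plan=[
    {"x": 0, "y": -0.3, "z": 0, "wx": 0, "wy": 0, "wz": 0},
    {"x": 0, "y": -0.3, "z": 0, "wx": 0, "wy": 0, "wz": 0},
    {"x": 0, "y": -0.3, "z": 0, "wx": 0, "wy": 0, "wz": 0},
  ],
)

```text
t: 3.5
eef_pos: [0.5393, -0.2293, 0.2949]
tool_rot: [0.002, -0.01, 1.0, -0.002]
contact_force: [0.2, -1.1, -0.1]
gripper_width: 1.001
```

```bash
python3 - <<'E'
from h import *
k=cams.get_calibration("wrist");im=cams.read_camera("wrist");cv2.imwrite("pics/w2.png",im[:,:,::-1])
for n,z in (("tester_grip",.14),("rest_seat",.1)):
    for d in finder.place_of("wrist",n)[:3]: print(n,np.round(d["location"],1),d["confidence"],ray(k,d["location"],z))
b=im[:,:,:].astype(int)
m=((b.min(2)>140)&(b.max(2)-b.min(2)<45)).astype(np.uint8)
nn,l,s,c=cv2.connectedComponentsWithStats(m)
for i in range(1,nn):
    if s[i,4]>80: print(s[i],c[i],ray(k,c[i],.168))
go([.533,-.224,.3],np.radians(92))
print(k["fx"],k["cx"],k["cy"],k["extrinsics"].tolist())
E
```

```text
tester_grip [324.9 217.4] 0.93 [ 0.53531707 -0.22437925  0.14      ]
tester_grip [162.3 212.4] 0.58 [ 0.53391401 -0.35852536  0.14      ]
tester_grip [256.8  46.4] 0.58 [ 0.40872573 -0.27727075  0.14      ]
[ 219    2   46   59 1920] [240.41041667  28.58802083] [ 0.40411606 -0.28322752  0.168     ]
[338 165  18  28 411] [346.61800487 177.0243309 ] [ 0.49878032 -0.20989742  0.168     ]
[ 115  207   47   45 1612] [137.59057072 228.75186104] [ 0.5408133  -0.36634294  0.168     ]
[337 220  17  33 367] [345.6893733  236.84468665] [ 0.54383278 -0.20873345  0.168     ]
  w [ 0.0001  0.0012 -0.0019]
  w [ 1.900e-03 -1.000e-04  9.981e-01]
  d [ 0.039  -0.0076 -0.0281] tcp [ 0.5408 -0.2223  0.2944] yawY 91.67 zax [ 3.8e-03  4.0e-04 -1.0e+00] t 3.65 F [-0.2  0.3 -0.3]
367.0124870912406 318.5191899779795 240.2466869438364 [[-0.020154330518340098, 0.9997901196973005, -0.0036768895847017276, 0.2409090759543973], [0.9601911857196902, 0.020380666522016238, 0.27859920189824045, -0.5673184701540295], [0.27861566687387784, 0.0020844634271077207, -0.9604004191922493, 0.2890806935567925], [0.0, 0.0, 0.0, 1.0]]
```

View pics/w2.png

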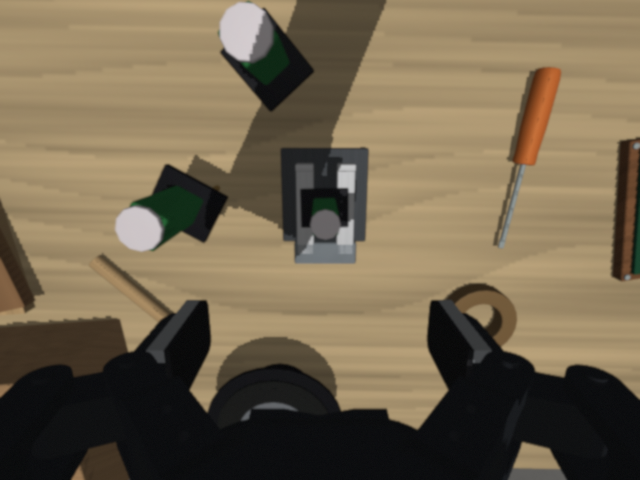

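The settled view shows the small tester in the rest, with its button at (325,224) and the prongs parallel to the image columns, so the yaw is about right. The arm was still settling when the camera read, so I re-measure the button and the rest.

```bash
python3 - <<'E'
from h import *
k=cams.get_calibration("wrist");im=cams.read_camera("wrist");cv2.imwrite("pics/w3.png",im[:,:,::-1])
for n,z in (("tester_grip",.14),("rest_seat",.1)):
    for d in finder.place_of("wrist",n)[:1]: print(n,np.round(d["location"],1),d["confidence"],ray(k,d["location"],z))
g=im[200:250,295:355];cv2.imwrite("pics/w3c.png",cv2.resize(im[130:280,260:390,::-1],None,fx=4,fy=4,interpolation=3))
b=im[190:255,290:360].astype(int);m=((b.min(2)>85)&(b.max(2)<140)&(b.max(2)-b.min(2)<22)&(np.arange(70)[None]<60)).astype(np.uint8)
nn,l,s,c=cv2.connectedComponentsWithStats(m)
for i in range(1,nn):
    if s[i,4]>60: p=c[i]+[290,190];print(s[i],p,ray(k,p,.166))
go([.533,-.224,.3],np.radians(92))
E
```

```text
tester_grip [249.7  43.1] 0.82 [ 0.40864122 -0.27576438  0.14      ]
[   0    0   57   65 1409] [315.76933996 230.62171753] [ 0.54125045 -0.224025    0.166     ]
  w [ 0.      0.0013 -0.0014]
  w [ 2.100e-03 -1.000e-04  9.986e-01]
  d [ 0.04   -0.0101 -0.0274] tcp [ 0.541  -0.2217  0.2946] yawY 91.75 zax [ 4.1e-03  3.0e-04 -1.0e+00] t 3.8 F [ 0.1 -0.7 -1. ]
```

View pics/w3c.png

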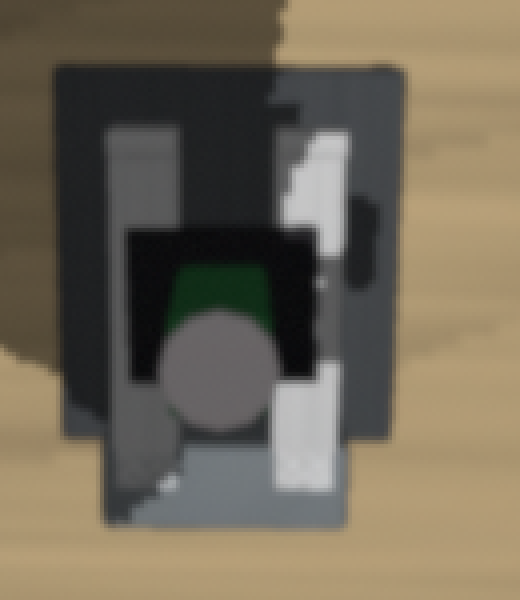

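The crop shows the button centre at (314.8,222.5) in full-image pixels. The flange spans columns 291.8–339 and rows 187.5–225.3, and the slot centre is near column 316.2.

```bash
python3 - <<'E'
from h import *
k=cams.get_calibration("wrist")
print("btn",ray(k,(314.75,222.5),.17))
a,b=ray(k,(315.4,187.5),.106),ray(k,(315.4,225.25),.106);print("fl",a,b,(a+b)/2)
print("slot",ray(k,(316.25,206),.1), "lip/post",ray(k,(316,162),.106),ray(k,(316,240),.1))
t=(ray(k,(314.75,222.5),.17)+(a+b)/2)/2
go([t[0],t[1],.121],np.radians(92))
E
```

```text
btn [ 0.53420853 -0.22449926  0.17      ]
fl [ 0.51715077 -0.22500709  0.106     ] [ 0.55207536 -0.22403763  0.106     ] [ 0.53461306 -0.22452236  0.106     ]
slot [ 0.53513946 -0.22376661  0.1       ] lip/post [ 0.49465416 -0.22510198  0.106     ] [ 0.56800741 -0.22307154  0.1       ]
  w [ 0.      0.0013 -0.0014]
  w [ 2.100e-03 -1.000e-04  9.986e-01]
  d [ 0.0367 -0.013   0.8677] tcp [ 0.541  -0.2217  0.2946] yawY 91.75 zax [ 4.1e-03  3.0e-04 -1.0e+00] t 3.8 F [ 0.1 -0.7 -1. ]
```

Call:
jog_arm(
  plan=[
    {"x": 0.037, "y": -0.013, "z": 0.2, "wx": 0, "wy": 0.001, "wz": -0.001},
    {"x": 0.037, "y": -0.013, "z": 0.4, "wx": 0, "wy": 0.001, "wz": -0.001},
    {"x": 0.037, "y": -0.013, "z": 0.55, "wx": 0, "wy": 0.001, "wz": -0.001},
    {"x": 0.037, "y": -0.013, "z": 0.7, "wx": 0, "wy": 0.001, "wz": -0.001},
    {"x": 0.037, "y": -0.013, "z": 0.8, "wx": 0, "wy": 0.001, "wz": -0.001},
    {"x": 0.037, "y": -0.013, "z": 0.868, "wx": 0, "wy": 0.001, "wz": -0.001},
    {"x": 0.037, "y": -0.013, "z": 0.868, "wx": 0, "wy": 0.001, "wz": -0.001},
    {"x": 0.037, "y": -0.013, "z": 0.868, "wx": 0, "wy": 0.001, "wz": -0.001},
    {"x": 0.037, "y": -0.013, "z": 0.868, "wx": 0, "wy": 0.001, "wz": -0.001},
  ],
)

```text
t: 4.55
eef_pos: [0.5353, -0.2242, 0.1221]
tool_rot: [0.001, -0.017, 1.0, -0.0]
contact_force: [0.1, 0.2, 0.4]
gripper_width: 1.001
```

```bash
python3 - <<'E'
from h import *
go([.5344,-.2245,.121],np.radians(92))
E
```

```text
w [-0.0001  0.0008 -0.0001]
  w [1.300e-03 1.000e-04 9.999e-01]
  d [ 0.0045 -0.0016  0.0053] tcp [ 0.5353 -0.2242  0.1221] yawY 91.99 zax [ 2.6e-03 -1.0e-04 -1.0e+00] t 4.55 F [0.1 0.2 0.4]
```

Call:
jog_arm(
  plan=[
    {"x": 0.004, "y": -0.001, "z": 0.005, "wx": 0, "wy": 0.001, "wz": 0},
    {"x": 0.004, "y": -0.001, "z": 0.005, "wx": 0, "wy": 0.001, "wz": 0},
    {"x": 0.004, "y": -0.001, "z": 0.005, "wx": 0, "wy": 0.001, "wz": 0},
    {"x": 0.004, "y": -0.001, "z": 0.005, "wx": 0, "wy": 0.001, "wz": 0},
    {"x": 0.004, "y": -0.001, "z": 0.005, "wx": 0, "wy": 0.001, "wz": 0},
    {"x": 0.004, "y": -0.001, "z": 0.005, "wx": 0, "wy": 0.001, "wz": 0},
    {"x": 0.004, "y": -0.001, "z": 0.005, "wx": 0, "wy": 0.001, "wz": 0},
    {"x": 0.004, "y": -0.001, "z": 0.005, "wx": 0, "wy": 0.001, "wz": 0},
    {"x": 0.004, "y": -0.001, "z": 0.005, "wx": 0, "wy": 0.001, "wz": 0},
    {"x": 0.004, "y": -0.001, "z": 0.005, "wx": 0, "wy": 0.001, "wz": 0},
    {"x": 0.004, "y": -0.001, "z": 0.005, "wx": 0, "wy": 0.001, "wz": 0},
    {"x": 0.004, "y": -0.001, "z": 0.005, "wx": 0, "wy": 0.001, "wz": 0},
  ],
  hand=-1,
  grip_force=50,
)

```text
t: 5.55
eef_pos: [0.5346, -0.2245, 0.1214]
tool_rot: [-0.0, -0.017, 1.0, -0.0]
contact_force: [-1.1, -0.5, 5.8]
gripper_width: 0.226
```

```bash
python3 - <<'E'
from h import *
go([.5344,-.2245,.121],np.radians(92))
print(monitor.get_obs()["gripper_width"])
E
```

```text
w [-0.     -0.0001 -0.0001]
  w [-1.000e-04  1.000e-04  9.999e-01]
  d [ 0.001  -0.0002  0.0018] tcp [ 0.5346 -0.2245  0.1214] yawY 91.99 zax [-2.e-04 -2.e-04 -1.e+00] t 5.55 F [-1.1 -0.5  5.8]
0.2264113408592869
```

Call:
jog_arm(
  plan=[
    {"x": 0, "y": 0, "z": -0.05, "wx": 0, "wy": 0, "wz": 0},
    {"x": 0, "y": 0, "z": -0.12, "wx": 0, "wy": 0, "wz": 0},
    {"x": 0, "y": 0, "z": -0.2, "wx": 0, "wy": 0, "wz": 0},
    {"x": 0, "y": 0, "z": -0.3, "wx": 0, "wy": 0, "wz": 0},
    {"x": 0, "y": 0, "z": -0.4, "wx": 0, "wy": 0, "wz": 0},
    {"x": 0, "y": 0, "z": -0.5, "wx": 0, "wy": 0, "wz": 0},
    {"x": 0, "y": 0, "z": -0.55, "wx": 0, "wy": 0, "wz": 0},
    {"x": 0, "y": 0, "z": -0.55, "wx": 0, "wy": 0, "wz": 0},
    {"x": 0, "y": 0, "z": -0.55, "wx": 0, "wy": 0, "wz": 0},
  ],
)

```text
t: 6.3
eef_pos: [0.5345, -0.2243, 0.2312]
tool_rot: [0.0, -0.017, 1.0, -0.0]
contact_force: [-0.2, 0.7, -2.1]
gripper_width: 0.228
```

```bash
python3 - <<'E'
from h import *
print(monitor.get_obs()["gripper_width"])
S=cams.get_calibration("side");im=cams.read_camera("side");o=monitor.get_obs()
p=proj(S,o["eef_pos"]);tp=proj(S,o["eef_pos"]-[0,0,.096]);print("tcp px",p,"exp tip px",tp,[ (np.round(d["location"],1),d["confidence"]) for d in finder.place_of("side","tester_tip")])
x,y=p.astype(int);cv2.imwrite("pics/s2.png",cv2.resize(im[max(y-70,0):y+90,x-80:x+80,::-1],None,fx=3.7,fy=3.7,interpolation=3));print(x-80,y-70)
go([.5004,.161,.2],np.radians(92))
E
```

```text
0.2278542242519809
tcp px [362.67886053 137.05357875] exp tip px [360.24673143 184.77130597] [(array([417.7, 237.7]), 0.61), (array([358.2, 189.2]), 0.46)]
282 67
  w [ 0.0002 -0.0008 -0.    ]
  w [-1.2e-03 -3.0e-04  1.0e+00]
  d [0.0995 1.9296 0.151 ] tcp [ 0.5338 -0.224   0.2299] yawY 91.99 zax [-2.5e-03  4.0e-04 -1.0e+00] t 6.4 F [-0.3 -0.6 -1.9]
```

View pics/s2.png

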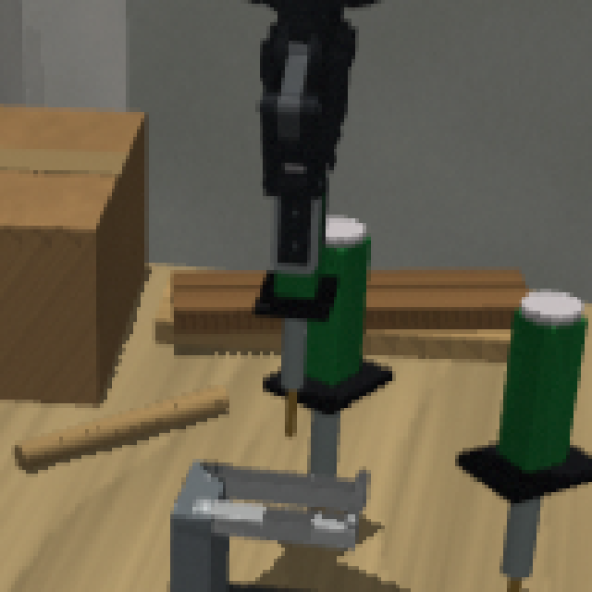

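The tester is gripped straight. Its tip is at about (360.4,184.3) in the side view, against (360.2,184.8) expected. Now to red.

Call:
jog_arm(
  plan=[
    {"x": 0.01, "y": 0.07, "z": 0, "wx": 0, "wy": -0.001, "wz": 0},
    {"x": 0.02, "y": 0.18, "z": 0, "wx": 0, "wy": -0.001, "wz": 0},
    {"x": 0.03, "y": 0.32, "z": 0, "wx": 0, "wy": -0.001, "wz": 0},
    {"x": 0.04, "y": 0.48, "z": 0, "wx": 0, "wy": -0.001, "wz": 0},
    {"x": 0.05, "y": 0.65, "z": 0, "wx": 0, "wy": -0.001, "wz": 0},
    {"x": 0.05, "y": 0.82, "z": 0, "wx": 0, "wy": -0.001, "wz": 0},
    {"x": 0.05, "y": 0.96, "z": 0, "wx": 0, "wy": -0.001, "wz": 0},
  ],
)

```text
t: 6.98
eef_pos: [0.5159, -0.0299, 0.2287]
tool_rot: [-0.001, -0.018, 1.0, 0.0]
contact_force: [0.7, 0.3, -1.1]
gripper_width: 0.229
```

Call:
jog_arm(
  plan=[
    {"x": 0.05, "y": 0.18, "z": 0, "wx": 0, "wy": 0, "wz": 0},
    {"x": 0.05, "y": 0.36, "z": 0, "wx": 0, "wy": 0, "wz": 0},
    {"x": 0.05, "y": 0.54, "z": 0, "wx": 0, "wy": 0, "wz": 0},
    {"x": 0.05, "y": 0.7, "z": 0, "wx": 0, "wy": 0, "wz": 0},
    {"x": 0.05, "y": 0.83, "z": 0.1, "wx": 0, "wy": 0, "wz": 0},
    {"x": 0.05, "y": 0.92, "z": 0.2, "wx": 0, "wy": 0, "wz": 0},
    {"x": 0.05, "y": 0.96, "z": 0.25, "wx": 0, "wy": 0, "wz": 0},
    {"x": 0.05, "y": 0.96, "z": 0.25, "wx": 0, "wy": 0, "wz": 0},
    {"x": 0.05, "y": 0.96, "z": 0.25, "wx": 0, "wy": 0, "wz": 0},
  ],
)

```text
t: 7.73
eef_pos: [0.4983, 0.1604, 0.178]
tool_rot: [-0.002, -0.018, 1.0, -0.001]
contact_force: [1.0, -0.9, -0.5]
gripper_width: 0.227
```

```bash
cat > chk.py <<'E'
from h import *
import sys
T={"red":(.5003,.1608),"yellow":(.5887,.1780),"blue":(.5634,.3076)}
n=sys.argv[1];o=monitor.get_obs();tip=o["eef_pos"]+rot(o).apply([0,0,.096])
print("tip",np.round(tip,4),"width",o["gripper_width"])
if len(sys.argv)>2:
  ims=[]
  for c in ("side","wrist"):
    k=cams.get_calibration(c);im=cams.read_camera(c);p=proj(k,tip);q=proj(k,np.array([*T[n],.05]))
    x,y=np.clip(p.astype(int),40,[600,440]) if c=="side" else np.clip(q.astype(int),40,[600,440]);print(c,"tip",p,"disc",q,"crop0",x-40,y-40)
    ims.append(cv2.resize(im[y-40:y+40,x-40:x+40,::-1],None,fx=5,fy=5,interpolation=3))
  cv2.imwrite(sys.argv[2],np.hstack(ims))
go([*T[n],.154],np.radians(92))
E
python3 chk.py red pics/r1.png
```

```text
tip [0.4979 0.1603 0.082 ] width 0.22679886383868822
side tip [335.27373414 357.33735509] disc [333.05307371 373.67927767] crop0 295 317
wrist tip [318.82871395 240.91034925] disc [319.39152743 232.4615582 ] crop0 279 192
  w [ 0.0001 -0.0004 -0.0004]
  w [-6.000e-04 -2.000e-04  9.996e-01]
  d [-0.0041  0.005   0.1274] tcp [0.4996 0.1598 0.1795] yawY 91.92 zax [-1.2e-03  3.0e-04 -1.0e+00] t 7.8333 F [ 1.2 -1.  -1.2]
```

View pics/r1.png

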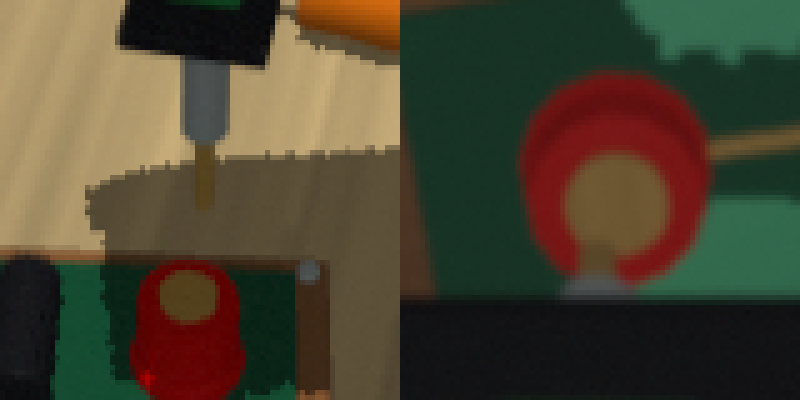

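Wrist crop: the red disc is at (322.2,232.8) against (319.4,232.5) predicted, so the real disc is about 2 mm further to +y. The side view agrees. I correct y by that much and press.

Call:
jog_arm(
  plan=[
    {"x": -0.001, "y": 0.015, "z": 0.03, "wx": 0, "wy": 0, "wz": 0},
    {"x": -0.001, "y": 0.015, "z": 0.07, "wx": 0, "wy": 0, "wz": 0},
    {"x": -0.001, "y": 0.015, "z": 0.11, "wx": 0, "wy": 0, "wz": 0},
    {"x": -0.001, "y": 0.015, "z": 0.14, "wx": 0, "wy": 0, "wz": 0},
    {"x": -0.001, "y": 0.015, "z": 0.157, "wx": 0, "wy": 0, "wz": 0},
    {"x": -0.001, "y": 0.015, "z": 0.172, "wx": 0, "wy": 0, "wz": 0},
    {"x": -0.001, "y": 0.015, "z": 0.186, "wx": 0, "wy": 0, "wz": 0},
    {"x": -0.001, "y": 0.015, "z": 0.186, "wx": 0, "wy": 0, "wz": 0},
    {"x": -0.001, "y": 0.015, "z": 0.186, "wx": 0, "wy": 0, "wz": 0},
    {"x": -0.001, "y": 0.015, "z": 0.186, "wx": 0, "wy": 0, "wz": 0},
  ],
)

```text
t: 8.67
eef_pos: [0.4996, 0.1628, 0.1425]
tool_rot: [-0.001, -0.017, 1.0, 0.0]
contact_force: [-1.5, -0.9, 1.1]
gripper_width: 0.225
```

```bash
python3 chk.py red pics/r2.png; python3 -c "
from h import *
print(monitor.get_obs()['contact_force'])"
```

```text
tip [0.4995 0.1628 0.0465] width 0.2246273097364754
side tip [333.24993765 376.65311912] disc [333.05307371 373.67927767] crop0 293 336
wrist tip [318.11653465 242.6538318 ] disc [315.0922949 245.1212102] crop0 275 205
  w [ 0.0002 -0.0003 -0.0004]
  w [-4.000e-04 -3.000e-04  9.996e-01]
  d [-0.0026 -0.0103 -0.0572] tcp [0.4997 0.1629 0.1426] yawY 91.92 zax [-9.e-04  5.e-04 -1.e+00] t 8.7667 F [-1.8 -0.9  1.8]
[-1.80555641 -0.87979973  1.79001828]
```

View pics/r2.png

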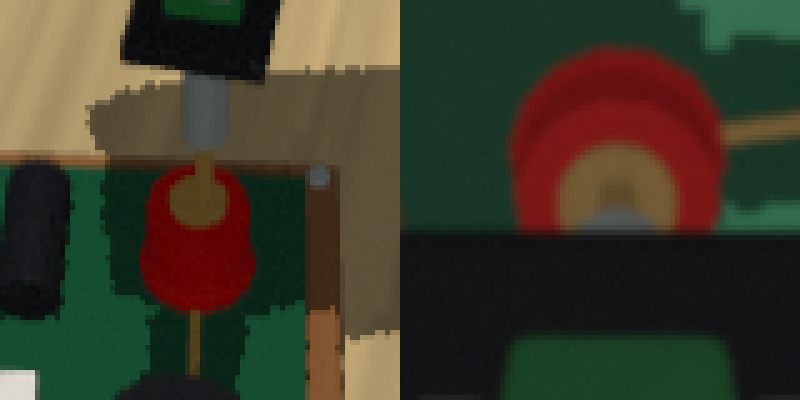

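The tip sits on the disc, the pin is visibly shortened, and Fz rose about 3 N. I hold a moment more, lift, and go over to yellow.

Call:
jog_arm(
  plan=[
    {"x": 0, "y": 0, "z": 0, "wx": 0, "wy": 0, "wz": 0},
    {"x": 0, "y": 0, "z": -0.03, "wx": 0, "wy": 0, "wz": 0},
    {"x": 0, "y": 0, "z": -0.1, "wx": 0, "wy": 0, "wz": 0},
    {"x": 0, "y": 0, "z": -0.19, "wx": 0, "wy": 0, "wz": 0},
    {"x": -0.08, "y": 0.015, "z": -0.19, "wx": 0, "wy": 0, "wz": 0},
    {"x": -0.2, "y": 0.03, "z": -0.19, "wx": 0, "wy": 0, "wz": 0},
    {"x": -0.32, "y": 0.05, "z": -0.19, "wx": 0, "wy": 0, "wz": 0},
    {"x": -0.41, "y": 0.065, "z": -0.19, "wx": 0, "wy": 0, "wz": 0},
    {"x": -0.446, "y": 0.071, "z": -0.19, "wx": 0, "wy": 0, "wz": 0},
    {"x": -0.446, "y": 0.071, "z": -0.19, "wx": 0, "wy": 0, "wz": 0},
    {"x": -0.446, "y": 0.071, "z": -0.19, "wx": 0, "wy": 0, "wz": 0},
    {"x": -0.446, "y": 0.071, "z": -0.19, "wx": 0, "wy": 0, "wz": 0},
  ],
)

```text
t: 9.77
eef_pos: [0.5872, 0.1798, 0.1803]
tool_rot: [-0.001, -0.017, 1.0, 0.0]
contact_force: [0.5, 0.1, -0.5]
gripper_width: 0.228
```

```bash
sed -i 's/^T=.*/T={"red":(.4998,.1628),"yellow":(.5885,.1800),"blue":(.5635,.3090)}/; s/,.154\],/,.1424],/' chk.py; python3 chk.py yellow pics/y1.png
```

```text
tip [0.587  0.1798 0.0843] width 0.227928898967532
side tip [265.93789752 354.6830809 ] disc [266.44989093 372.14677715] crop0 225 314
wrist tip [318.11413225 242.5712395 ] disc [318.30651877 231.941479  ] crop0 278 191
  w [ 0.0002 -0.0005 -0.0004]
  w [-8.000e-04 -3.000e-04  9.996e-01]
  d [-0.0058  0.0005  0.1907] tcp [0.5874 0.1799 0.1805] yawY 91.93 zax [-1.6e-03  5.0e-04 -1.0e+00] t 9.8667 F [-0.2 -0.1 -1.5]
```

View pics/y1.png

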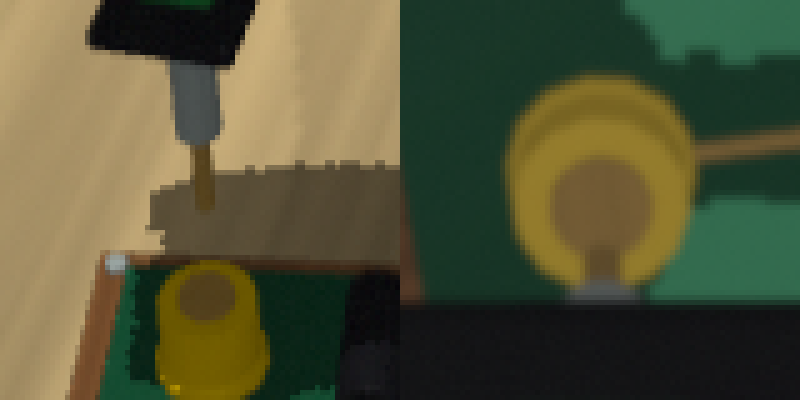

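The yellow disc is where predicted in both views (wrist (318.4,232.2)). Pressing now, keeping contact to about half a second and including the lift.

Call:
jog_arm(
  plan=[
    {"x": -0.006, "y": 0, "z": 0.04, "wx": 0, "wy": 0, "wz": 0},
    {"x": -0.006, "y": 0, "z": 0.09, "wx": 0, "wy": 0, "wz": 0},
    {"x": -0.006, "y": 0, "z": 0.13, "wx": 0, "wy": 0, "wz": 0},
    {"x": -0.006, "y": 0, "z": 0.16, "wx": 0, "wy": 0, "wz": 0},
    {"x": -0.006, "y": 0, "z": 0.177, "wx": 0, "wy": 0, "wz": 0},
    {"x": -0.006, "y": 0, "z": 0.19, "wx": 0, "wy": 0, "wz": 0},
    {"x": -0.006, "y": 0, "z": 0.19, "wx": 0, "wy": 0, "wz": 0},
    {"x": -0.006, "y": 0, "z": 0.19, "wx": 0, "wy": 0, "wz": 0},
    {"x": -0.006, "y": 0, "z": 0.19, "wx": 0, "wy": 0, "wz": 0},
    {"x": -0.006, "y": 0, "z": 0.19, "wx": 0, "wy": 0, "wz": 0},
  ],
)

```text
t: 10.7
eef_pos: [0.5887, 0.18, 0.143]
tool_rot: [-0.0, -0.017, 1.0, 0.0]
contact_force: [-1.6, -0.5, 1.7]
gripper_width: 0.23
```

```bash
python3 chk.py yellow
```

```text
tip [0.5887 0.18   0.047 ] width 0.2296242483387705
  w [ 0.0002 -0.0003 -0.0004]
  w [-5.000e-04 -4.000e-04  9.996e-01]
  d [0.0012 0.0002 0.0028] tcp [0.5887 0.18   0.143 ] yawY 91.93 zax [-1.e-03  8.e-04 -1.e+00] t 10.7 F [-1.6 -0.5  1.7]
```

Call:
jog_arm(
  plan=[
    {"x": 0, "y": 0, "z": 0, "wx": 0, "wy": 0, "wz": 0},
    {"x": 0, "y": 0, "z": 0, "wx": 0, "wy": 0, "wz": 0},
    {"x": 0, "y": 0, "z": -0.03, "wx": 0, "wy": 0, "wz": 0},
    {"x": 0, "y": 0, "z": -0.1, "wx": 0, "wy": 0, "wz": 0},
    {"x": 0, "y": 0, "z": -0.19, "wx": 0, "wy": 0, "wz": 0},
    {"x": 0.02, "y": 0.12, "z": -0.19, "wx": 0, "wy": 0, "wz": 0},
    {"x": 0.045, "y": 0.27, "z": -0.19, "wx": 0, "wy": 0, "wz": 0},
    {"x": 0.07, "y": 0.43, "z": -0.19, "wx": 0, "wy": 0, "wz": 0},
    {"x": 0.09, "y": 0.57, "z": -0.19, "wx": 0, "wy": 0, "wz": 0},
    {"x": 0.103, "y": 0.64, "z": -0.19, "wx": 0, "wy": 0, "wz": 0},
    {"x": 0.103, "y": 0.65, "z": -0.19, "wx": 0, "wy": 0, "wz": 0},
    {"x": 0.103, "y": 0.65, "z": -0.19, "wx": 0, "wy": 0, "wz": 0},
  ],
)

```text
t: 11.7
eef_pos: [0.5637, 0.3096, 0.1811]
tool_rot: [-0.0, -0.018, 1.0, 0.0]
contact_force: [0.1, -0.6, -1.1]
gripper_width: 0.226
```

Call:
jog_arm(
  plan=[
    {"x": 0, "y": 0, "z": 0, "wx": 0, "wy": 0, "wz": 0},
    {"x": 0, "y": 0, "z": 0, "wx": 0, "wy": 0, "wz": 0},
  ],
)

```text
t: 11.87
eef_pos: [0.5647, 0.307, 0.1812]
tool_rot: [-0.0, -0.016, 1.0, -0.0]
contact_force: [-0.6, 0.7, -1.2]
gripper_width: 0.227
```

```bash
python3 chk.py blue pics/b1.png
```

```text
tip [0.5647 0.307  0.0852] width 0.22676213755657376
side tip [247.39291296 443.16418993] disc [250.32451058 463.33209927] crop0 207 400
wrist tip [317.80442273 242.77777326] disc [320.61931342 228.52428754] crop0 280 188
  w [-0.0001 -0.0001 -0.0007]
  w [-2.000e-04  1.000e-04  9.993e-01]
  d [0.0048 0.0072 0.1941] tcp [0.5645 0.3076 0.1812] yawY 91.87 zax [-4.e-04 -2.e-04 -1.e+00] t 11.9667 F [ 0.9 -0.1 -1.2]
```

View pics/b1.png

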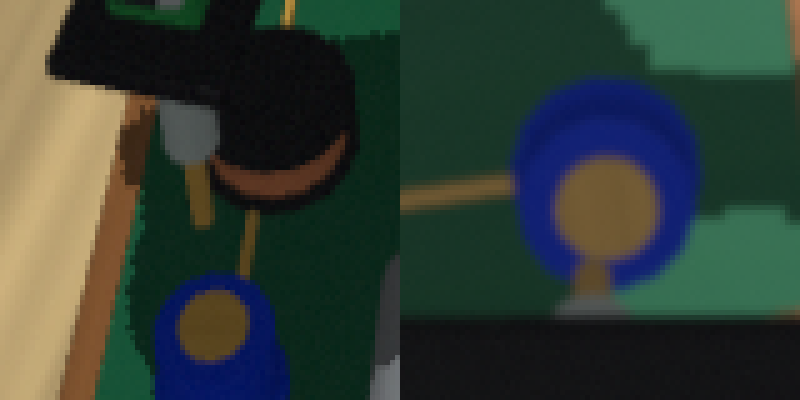

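The blue disc is at wrist (321.4,229.6), within 1 mm of the prediction. Pressing.

Call:
jog_arm(
  plan=[
    {"x": 0.001, "y": 0.009, "z": 0.04, "wx": 0, "wy": 0, "wz": 0},
    {"x": 0.001, "y": 0.009, "z": 0.09, "wx": 0, "wy": 0, "wz": 0},
    {"x": 0.001, "y": 0.009, "z": 0.13, "wx": 0, "wy": 0, "wz": 0},
    {"x": 0.001, "y": 0.009, "z": 0.16, "wx": 0, "wy": 0, "wz": 0},
    {"x": 0.001, "y": 0.009, "z": 0.18, "wx": 0, "wy": 0, "wz": 0},
    {"x": 0.001, "y": 0.009, "z": 0.194, "wx": 0, "wy": 0, "wz": 0},
    {"x": 0.001, "y": 0.009, "z": 0.194, "wx": 0, "wy": 0, "wz": 0},
    {"x": 0.001, "y": 0.009, "z": 0.194, "wx": 0, "wy": 0, "wz": 0},
    {"x": 0.001, "y": 0.009, "z": 0.194, "wx": 0, "wy": 0, "wz": 0},
    {"x": 0.001, "y": 0.009, "z": 0.194, "wx": 0, "wy": 0, "wz": 0},
  ],
)

```text
t: 12.8
eef_pos: [0.5644, 0.3095, 0.1429]
tool_rot: [0.0, -0.016, 1.0, 0.0]
contact_force: [-1.4, -1.2, 0.8]
gripper_width: 0.228
```

```bash
python3 chk.py blue; python3 -c "
from h import *
go([.5346,-.2245,.23],np.radians(92))"
```

```text
tip [0.5645 0.3095 0.0469] width 0.22787932089813218
  w [ 0.      0.0001 -0.0007]
  w [ 1.000e-04 -0.000e+00  9.993e-01]
  d [ 0.0048 -0.0024  0.0023] tcp [0.5644 0.3095 0.1429] yawY 91.87 zax [ 2.e-04  1.e-04 -1.e+00] t 12.8 F [-1.4 -1.2  0.8]
  w [ 0.      0.0001 -0.0007]
  w [ 1.000e-04 -0.000e+00  9.993e-01]
  d [ 0.2362 -2.6637 -0.436 ] tcp [0.5644 0.3095 0.1429] yawY 91.87 zax [ 2.e-04  1.e-04 -1.e+00] t 12.8 F [-1.4 -1.2  0.8]
```

Call:
jog_arm(
  plan=[
    {"x": 0, "y": 0, "z": 0, "wx": 0, "wy": 0, "wz": 0},
    {"x": 0, "y": 0, "z": 0, "wx": 0, "wy": 0, "wz": 0},
    {"x": 0, "y": 0, "z": -0.03, "wx": 0, "wy": 0, "wz": 0},
    {"x": 0, "y": 0, "z": -0.12, "wx": 0, "wy": 0, "wz": 0},
    {"x": 0, "y": 0, "z": -0.25, "wx": 0, "wy": 0, "wz": 0},
    {"x": 0.01, "y": -0.06, "z": -0.38, "wx": 0, "wy": 0, "wz": 0},
    {"x": 0.02, "y": -0.2, "z": -0.44, "wx": 0, "wy": 0, "wz": 0},
    {"x": 0.03, "y": -0.36, "z": -0.44, "wx": 0, "wy": 0, "wz": 0},
    {"x": 0.05, "y": -0.53, "z": -0.44, "wx": 0, "wy": 0, "wz": 0},
    {"x": 0.07, "y": -0.7, "z": -0.44, "wx": 0, "wy": 0, "wz": 0},
    {"x": 0.08, "y": -0.86, "z": -0.44, "wx": 0, "wy": 0, "wz": 0},
    {"x": 0.09, "y": -1, "z": -0.44, "wx": 0, "wy": 0, "wz": 0},
  ],
)

```text
t: 13.8
eef_pos: [0.5529, 0.1066, 0.2315]
tool_rot: [0.001, -0.016, 1.0, 0.0]
contact_force: [0.7, -0.5, -0.7]
gripper_width: 0.228
```

Call:
jog_arm(
  plan=[
    {"x": 0.02, "y": -0.17, "z": 0, "wx": 0, "wy": 0, "wz": 0},
    {"x": 0.04, "y": -0.34, "z": 0, "wx": 0, "wy": 0, "wz": 0},
    {"x": 0.06, "y": -0.51, "z": 0, "wx": 0, "wy": 0, "wz": 0},
    {"x": 0.08, "y": -0.68, "z": 0, "wx": 0, "wy": 0, "wz": 0},
    {"x": 0.1, "y": -0.85, "z": 0, "wx": 0, "wy": 0, "wz": 0},
    {"x": 0.1, "y": -1, "z": 0, "wx": 0, "wy": 0, "wz": 0},
  ],
)

```text
t: 14.3
eef_pos: [0.5385, -0.0964, 0.2321]
tool_rot: [0.001, -0.015, 1.0, -0.0]
contact_force: [0.6, 0.2, -2.1]
gripper_width: 0.227
```

```bash
python3 -c "
from h import *
go([.5346,-.2245,.23],np.radians(92))"
```

```text
w [-0.      0.0007 -0.0015]
  w [1.100e-03 1.000e-04 9.985e-01]
  d [ 0.0387 -0.6394  0.0103] tcp [ 0.5385 -0.0964  0.2321] yawY 91.72 zax [ 2.1e-03 -1.0e-04 -1.0e+00] t 14.3 F [ 0.6  0.2 -2.1]
```

Call:
jog_arm(
  plan=[
    {"x": 0.015, "y": -0.16, "z": 0, "wx": 0, "wy": 0.001, "wz": -0.0015},
    {"x": 0.025, "y": -0.31, "z": 0, "wx": 0, "wy": 0.001, "wz": -0.0015},
    {"x": 0.035, "y": -0.45, "z": 0, "wx": 0, "wy": 0.001, "wz": -0.0015},
    {"x": 0.039, "y": -0.56, "z": 0, "wx": 0, "wy": 0.001, "wz": -0.0015},
    {"x": 0.039, "y": -0.62, "z": 0, "wx": 0, "wy": 0.001, "wz": -0.0015},
    {"x": 0.039, "y": -0.639, "z": 0, "wx": 0, "wy": 0.001, "wz": -0.0015},
    {"x": 0.039, "y": -0.639, "z": 0, "wx": 0, "wy": 0.001, "wz": -0.0015},
    {"x": 0.039, "y": -0.639, "z": 0, "wx": 0, "wy": 0.001, "wz": -0.0015},
    {"x": 0.039, "y": -0.639, "z": 0, "wx": 0, "wy": 0.001, "wz": -0.0015},
    {"x": 0.039, "y": -0.639, "z": 0, "wx": 0, "wy": 0.001, "wz": -0.0015},
  ],
)

```text
t: 15.13
eef_pos: [0.5349, -0.2226, 0.232]
tool_rot: [-0.001, -0.019, 1.0, 0.0]
contact_force: [-0.3, -0.5, -1.4]
gripper_width: 0.232
```

```bash
python3 -c "
from h import *
go([.5346,-.2245,.1215],np.radians(92))"
```

```text
w [ 0.0002 -0.0003  0.0008]
  w [ 5.000e-04  3.000e-04 -9.992e-01]
  d [ 0.0015 -0.0097  0.5524] tcp [ 0.5349 -0.2226  0.232 ] yawY 92.14 zax [-1.1e-03  6.0e-04 -1.0e+00] t 15.1333 F [-0.3 -0.5 -1.4]
```

Call:
jog_arm(
  plan=[
    {"x": 0.0015, "y": -0.0097, "z": 0, "wx": 0, "wy": 0, "wz": 0},
    {"x": 0.0015, "y": -0.0097, "z": 0, "wx": 0, "wy": 0, "wz": 0},
    {"x": 0.0015, "y": -0.0097, "z": 0.08, "wx": 0, "wy": 0, "wz": 0},
    {"x": 0.0015, "y": -0.0097, "z": 0.16, "wx": 0, "wy": 0, "wz": 0},
    {"x": 0.0015, "y": -0.0097, "z": 0.25, "wx": 0, "wy": 0, "wz": 0},
    {"x": 0.0015, "y": -0.0097, "z": 0.34, "wx": 0, "wy": 0, "wz": 0},
    {"x": 0.0015, "y": -0.0097, "z": 0.43, "wx": 0, "wy": 0, "wz": 0},
    {"x": 0.0015, "y": -0.0097, "z": 0.5, "wx": 0, "wy": 0, "wz": 0},
    {"x": 0.0015, "y": -0.0097, "z": 0.535, "wx": 0, "wy": 0, "wz": 0},
    {"x": 0.0015, "y": -0.0097, "z": 0.54, "wx": 0, "wy": 0, "wz": 0},
    {"x": 0.0015, "y": -0.0097, "z": 0.54, "wx": 0, "wy": 0, "wz": 0},
  ],
)

```text
t: 16.05
eef_pos: [0.5347, -0.2245, 0.1241]
tool_rot: [-0.001, -0.019, 1.0, 0.0]
contact_force: [0.6, -0.6, -0.8]
gripper_width: 0.224
```

```bash
python3 -c "
from h import *
go([.5346,-.2245,.1215],np.radians(92))"
```

```text
w [ 0.0002 -0.0004  0.0008]
  w [ 6.000e-04  3.000e-04 -9.992e-01]
  d [ 0.0005 -0.0001  0.0128] tcp [ 0.5347 -0.2245  0.1241] yawY 92.14 zax [-1.3e-03  6.0e-04 -1.0e+00] t 16.05 F [ 0.6 -0.6 -0.8]
```

Call:
jog_arm(
  plan=[
    {"x": 0, "y": 0, "z": 0.005, "wx": 0, "wy": 0, "wz": 0.001},
    {"x": 0, "y": 0, "z": 0.009, "wx": 0, "wy": 0, "wz": 0.001},
    {"x": 0, "y": 0, "z": 0.012, "wx": 0, "wy": 0, "wz": 0.001},
    {"x": 0, "y": 0, "z": 0.013, "wx": 0, "wy": 0, "wz": 0.001},
    {"x": 0, "y": 0, "z": 0.013, "wx": 0, "wy": 0, "wz": 0.001},
    {"x": 0, "y": 0, "z": 0.013, "wx": 0, "wy": 0, "wz": 0.001},
    {"x": 0, "y": 0, "z": 0.013, "wx": 0, "wy": 0, "wz": 0.001},
  ],
)

```text
t: 16.63
eef_pos: [0.5347, -0.2245, 0.1216]
tool_rot: [-0.001, -0.017, 1.0, 0.0]
contact_force: [0.9, -1.1, -1.0]
gripper_width: 0.231
```

```bash
python3 -c "
from h import *
go([.5346,-.2245,.1215],np.radians(92))"
```

```text
w [ 0.0002 -0.0004 -0.0002]
  w [-6.000e-04 -3.000e-04  9.998e-01]
  d [0.0007 0.     0.0003] tcp [ 0.5347 -0.2245  0.1216] yawY 91.96 zax [-1.1e-03  6.0e-04 -1.0e+00] t 16.6333 F [ 0.9 -1.1 -1. ]
```

Call:
jog_arm(
  plan=[
    {"x": 0, "y": 0, "z": 0.002, "wx": 0, "wy": 0, "wz": 0},
    {"x": 0, "y": 0, "z": 0.004, "wx": 0, "wy": 0, "wz": 0},
    {"x": 0, "y": 0, "z": 0.004, "wx": 0, "wy": 0, "wz": 0},
    {"x": 0, "y": 0, "z": 0.004, "wx": 0, "wy": 0, "wz": 0},
  ],
)

```text
t: 16.97
eef_pos: [0.5348, -0.2245, 0.1213]
tool_rot: [-0.0, -0.017, 1.0, 0.0]
contact_force: [-2.3, 1.0, 6.1]
gripper_width: 0.228
```

The flange bears on the prongs at 6 N. Now I let go and then withdraw straight up.

Call:
jog_arm(
  plan=[
    {"x": 0, "y": 0, "z": 0, "wx": 0, "wy": 0, "wz": 0},
    {"x": 0, "y": 0, "z": 0, "wx": 0, "wy": 0, "wz": 0},
    {"x": 0, "y": 0, "z": 0, "wx": 0, "wy": 0, "wz": 0},
    {"x": 0, "y": 0, "z": 0, "wx": 0, "wy": 0, "wz": 0},
    {"x": 0, "y": 0, "z": 0, "wx": 0, "wy": 0, "wz": 0},
    {"x": 0, "y": 0, "z": 0, "wx": 0, "wy": 0, "wz": 0},
    {"x": 0, "y": 0, "z": 0, "wx": 0, "wy": 0, "wz": 0},
    {"x": 0, "y": 0, "z": 0, "wx": 0, "wy": 0, "wz": 0},
    {"x": 0, "y": 0, "z": 0, "wx": 0, "wy": 0, "wz": 0},
    {"x": 0, "y": 0, "z": 0, "wx": 0, "wy": 0, "wz": 0},
  ],
  hand=1,
)

```text
t: 17.8
eef_pos: [0.5348, -0.2245, 0.1213]
tool_rot: [-0.0, -0.017, 1.0, 0.0]
contact_force: [0.0, -0.3, -0.9]
gripper_width: 0.998
```

Call:
jog_arm(
  plan=[
    {"x": 0, "y": 0, "z": -0.05, "wx": 0, "wy": 0, "wz": 0},
    {"x": 0, "y": 0, "z": -0.15, "wx": 0, "wy": 0, "wz": 0},
    {"x": 0, "y": 0, "z": -0.3, "wx": 0, "wy": 0, "wz": 0},
    {"x": 0, "y": 0, "z": -0.45, "wx": 0, "wy": 0, "wz": 0},
    {"x": 0, "y": 0, "z": -0.6, "wx": 0, "wy": 0, "wz": 0},
    {"x": 0, "y": 0, "z": -0.75, "wx": 0, "wy": 0, "wz": 0},
    {"x": 0, "y": 0, "z": -0.85, "wx": 0, "wy": 0, "wz": 0},
    {"x": 0, "y": 0, "z": -0.85, "wx": 0, "wy": 0, "wz": 0},
    {"x": 0, "y": 0, "z": -0.85, "wx": 0, "wy": 0, "wz": 0},
  ],
)

```text
t: 18.55
eef_pos: [0.5355, -0.225, 0.2932]
tool_rot: [0.001, -0.017, 1.0, 0.0]
contact_force: [0.3, 0.5, 0.1]
gripper_width: 0.997
```

```bash
python3 - <<'E'
from h import *
k=cams.get_calibration("side");s=cams.read_camera("side");w=cams.read_camera("wrist")
a=cv2.resize(s[140:270,300:430,::-1],(390,390),interpolation=3);b=cv2.resize(w[130:260,255:385,::-1],(390,390),interpolation=3)
cv2.imwrite("pics/end.png",np.hstack([a,b]))
for n in("screwdriver_grip","tape_center"):print(n,finder.place_of("side",n)[:1])
print(monitor.get_obs()["gripper_width"])
E
```

```text
screwdriver_grip [{'location': [376.7, 321.8], 'confidence': 0.55}]
tape_center [{'location': [250.7, 290.6], 'confidence': 0.81}]
0.9988887418662991
```

View pics/end.png

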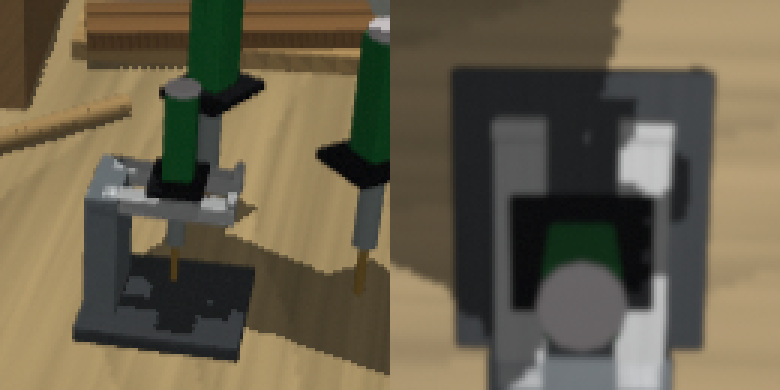

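The tester hangs upright with its flange flat on both prongs and centred (wrist crop, button at 582,305). The gripper is open and well above it.

```bash
python3 -c "
from station import bot
print(bot.hand_in())"
```

```text
the job is handed in; nothing more can be done
None
```

The tester touched red, then yellow, then blue, and is back in its rest; I handed the job in at about 19 s of the 58 s allowed.

- **Touches:** I pressed each disc for roughly half a second, about 3–4 mm into the spring by arm height. The upward force rose by about 2–3 N each time. I confirmed contact by picture only on red. For yellow and blue I checked the aim by picture just before pressing (about 1 mm) and relied on force and height for the press itself.
- **Black terminal:** the tester stayed well clear of it on every move.
- **Hanging:** the last pictures show the tester upright and centred, with its flange on both prongs. The gripper was fully open about 17 cm above its grasp height, and the contact force was near zero.
- **Screwdriver and tape:** the networks placed both within about 4 pixels of where they started, which I take as their usual error.
- **Disagreement:** the first estimate of the red terminal was about 2 mm off in y compared with the close-up view. I corrected the terminal positions before pressing.

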